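Feel out the glass drop in the cooling box and weigh it

ROBOT

A 7-joint arm with a two-finger parallel gripper is mounted at the origin on the work surface. World frame = base frame: x ahead of the robot, y to its left, z up, the work surface at z = 0. Lengths are in m, angles in rad, forces in N, time in s.
With the tool pointing down it reaches from about 0.4 to 0.85 m from the base axis. Payload 10.4 kg.
Tool frame: the origin (TCP) lies at the very end of the fingers, on their centre line; the grasp point (between the pads) lies 19 mm behind it; z points along the fingers, y is the line along which they close (so a half turn about z gives the same grasp; the last joint's range is limited). The gripper opens to 87 mm and grips with 3 to 60 N. Pads are 19 mm wide; open, the fingers measure 117 mm over their backs; the gripper's body (75 mm by 190 mm) begins 51 mm behind the grasp point.
Start: joints at [1.159, 0.332, -0.065, 1.46, 0.022, 1.35, -0.088], TCP at [0.237, -0.578, 0.223] pointing down, gripper open.
Joint ranges: [-2.6, 2.6], [-0.5, 2.12], [-1.47, 1.34], [0.16, 2.42], [-1.27, 4.41], [0.06, 2.06], [-2.6, 2.6]. Speed limits (rad/s): [2.22, 2.22, 2.79, 2.79, 3.14, 3.14, 3.14].

INTERFACE

Orientations are given as [roll, pitch, yaw] about the fixed x, y, z axes, in that order (R = Rz(yaw) Ry(pitch) Rx(roll)).
In Python, from cell import arm, grab_frame, calibration gives the robot as it stands.
- The arm moves only by the shell command python3 -m inch 'ROWS'. ROWS is JSON, a list of rows, each a list of 3 entries, a list of its own where there are three numbers: the turn, a rotation vector about the tool's x, y, z in degrees, then the shift along the tool's x, y, z in cm, then the opening in per cent of the stroke, from 0 (shut) to 100 (fully open). In form: [[[wx, wy, wz], [x, y, z], claw], ...]. A call has 1 to 8 rows; each row shifts and turns the commanded pose from where the row before left it, along the tool's axes as they then stand; what a row does not reach is not made up. A row lasts 1/12 s, in which the tool goes at most 41.7 mm and 7.16 degrees, less where a joint would pass 70% of its speed; a pose out of reach is approached as far as the arm can. A call with a gripper value outside its range is refused whole. The fingers move at their own pace and stop on an object; the grip force is fixed at half the most. Time passes only in rows, so rows that do not move let the fingers close. It gives the time, the measured TCP pose, the force, the opening and the grip force at its end, in the units of the state.
- arm.read_state(): the state, without advancing time (a new reading comes with each control period).
- grab_frame(name): name is "scene" or "side" or "wrist"; returns the picture (420x560x3 uint8, red, green, blue); there is no depth.
- calibration(name): a dict with "fx", "fy", "cx", "cy" (pixels), "R" (3x3) and "t" (3): a world point X has camera coordinates R X + t. Camera axes: x right, y down, z forward; pixel columns grow to the right and rows downward; lengths in m; the calibration is good to about 2 mm. A picture is of the moment at which its call begins: read the wrist's pose just before it. calibration takes no time and is no camera call; for the wrist camera it gives the pose at the moment of the call.
- arm.finish_job(): hands the job in; it is judged then, once.
The state is a dict: "time_s": time; "joint_positions": joint angles; "qvel": joint speeds; "effort": joint torques, N m; "position": TCP position; "tcp_rot": TCP orientation; "ft_force": force on the tool from outside, world axes, zero at the start; "moment": the same for the moment, N m; "opening": finger opening in m; "finger_force": force on a finger pad.
Only numpy, scipy, OpenCV 4.12 (cv2) and the standard library are available. Lean on these libraries where they do the work, as an engineer would, in place of code of your own. Each camera call takes 0.05 s, during which the arm holds its last target. There are 200 camera calls.

TASK

Reach in under the propped lid of the cooling box, feel which of its four compartments holds the glass drop that has a steel hanger, lift it out, and hang it by its hanger on the hook of the spring scale. Lower it on gently so that the hook is never pressed down to its stop, let go, and wait until the hook has come to rest with the drop hanging free. Leave the jar, the rod cup and the paddle where they are.

Things in the scene. Friction and masses are not known exactly. Their poses are not given: they have to be found in the camera images.
- box: Grey fixed cooling box, 250 (x) x 390 (y) x 131 mm, walls 8 mm, front (-x) wall only 80 mm high; origin at the centre of its underside, +x to its back. On its 6 mm floor a row of four square compartments, 48 mm inside, walls 12 mm high, centred at box x +32, y -81, -27, +27, +81 mm. One holds the drop, each other a plain glass block 40 x 40 x 36 mm high.
- lid_edge (a point): Middle of the free upper edge of the steel lid, 250 mm long, fixed. It rises from the box's back rim (box x +125, z 131 mm) at 50 degrees above level, leaning over the compartments towards -x, with 90 mm skirts at both sides. It hides the inside and bars a vertical tool: come from the front, fingers 40 degrees from vertical, pointing to box +x and down, closing along box y.
- lid_handle (a point): Middle of the black handle on the outside of the lid. THE DROP, hidden under the lid and not reported, is to be found by feel; its compartment differs each time. 190 g (160 to 230), loose, upright, square with and centred in its compartment within 2 degrees and 3 mm: an amber glass block 40 x 40 x 38 mm high with a flat steel hanger on top.
- left_rim (a point): Middle of the box's left side rim (box x 0, y +195, z 131 mm). The drop's hanger lies in the box's x-z plane; heights above its foot: a window 30 mm wide along x, 38 to 78 mm, open through along y, side bars 5 mm; a cross bar 40 mm long, 78 to 84 mm; a grip tab 22 mm wide (x), 8 mm thick (y), 84 to 116 mm. Its foot stands on the 6 mm floor.
- right_rim (a point): Middle of the box's right side rim (box x 0, y -195, z 131 mm). Feel in each compartment by straddling the place of the tab and closing along box y, about 104 mm above the inner floor: only the drop's 8 mm tab reaches that high, so elsewhere the fingers shut on nothing.
- scale: Fixed spring scale: round foot 124 mm wide, pillar 48 mm wide and 105 mm high; origin at the centre of its underside. From the pillar rises an 18 mm plunger with a hook arm: a level round bar 8 mm thick, along the scale's +y at x = 0, axis 172 mm high with the hook at 0; from y = 115 to 130 mm it turns up to its tip. Nothing stands above the arm.
- hook_seat (a point): Point on the hook arm's centre line where the hanger is to hang (scale y +95 mm, 172 mm high with the hook at 0); moves with the hook. Any place on the level bar will do. Turn the drop's window to face along the arm, pass it over the tip along scale -y, and lower it until its cross bar hangs on the bar.
- hook_tip (a point): End of the upturned tip of the hook arm (centre line; bar radius 4 mm): scale x 0, y +130 mm, 186 mm high with the hook at 0.
- hook (a joint): How far the hook has dipped, in m, growing downward: about 0.003 when empty, stop at 0.055. The spring gives 80 N/m, so the drop makes it dip to about 0.022 to 0.031; lightly damped, it bobs for a second or two.
- jar: Closed green glass jar, 68 mm in diameter, 100 mm high, beyond the scale; origin at the centre of its underside. Bystander.
- rod_cup: White ceramic cup, 76 mm in diameter, 90 mm high, with glass rods sticking up to 155 mm, left of the box; origin at the centre of its underside. Bystander.
- paddle: Flat dark steel shaping paddle, 90 x 60 x 14 mm, with an 18 mm thick wooden handle 100 mm long toward its -x, lying on the table; origin underneath, where blade and handle meet. Bystander.
There are look-alikes about, which are no part of the job. Leave any purple or yellow look-alike of the scale alone.

How it is judged:
At the end, for the whole second after the job is handed in: The hook carries the drop alone: it has dipped to between 17 and 36 mm and is at rest (under 10 mm/s) (value of joint hook between 0.017 and 0.036 m and velocity of joint hook between -0.01 and 0.01 m/s); the robot touches nothing.
It fails at once if the hook is pressed or dropped down near its stop (dipped more than 48 mm) (value of joint hook above 0.048 m).
It fails at once if the jar is displaced more than 30 mm or tipped over (distance of jar from where it was at the start of the episode above 0.03 m or angle between jar's own z axis and vertical above 0.5 rad).
It fails at once if the rod cup is displaced more than 30 mm or tipped over (distance of rod_cup from where it was at the start of the episode above 0.03 m or angle between rod_cup's own z axis and vertical above 0.5 rad).
It fails at once if the paddle is displaced more than 30 mm or tipped over (distance of paddle from where it was at the start of the episode above 0.03 m or angle between paddle's own z axis and vertical above 0.5 rad).
It also fails if it takes over 70 s, if anything falls off the work surface, if the arm or the gripper's body presses on something with over 40 N, if the wrist force passes 120 N, or if a joint passes its speed limit or range.

## Working session

There is one attempt and no reset: what is moved stays moved. The work goes in short steps, Python scripts to look and compute and a shell command to move; the robot and the scene stay as the last step left them, time stands still between calls to the robot, and variables do not carry over. Pictures are saved under pics/ and viewed, at most 10 in all, crops included, and the job is handed in when it is done.

```bash
mkdir -p pics
python3 - <<'E'
from cell import arm, grab_frame, calibration
import cv2
for n in("scene","side"):
    cv2.imwrite(f"pics/{n}0.png",grab_frame(n)[:,:,::-1])
    print(n,calibration(n))
s=arm.read_state();print({k:s[k] for k in("time_s","position","tcp_rot","opening")})
E
```

```text
scene {'fx': 379.80447019697095, 'fy': 379.80447019697095, 'cx': 273.9984431377842, 'cy': 214.58338335263505, 'R': array([[-0.92239287, -0.38604058,  0.01280845],
       [-0.23824877,  0.54253694, -0.80553783],
       [ 0.30402124, -0.74607395, -0.5924059 ]]), 't': array([0.44476577, 0.34615649, 1.35017916])}
side {'fx': 381.68867099066404, 'fy': 381.68867099066404, 'cx': 282.6427469631951, 'cy': 207.0209997733811, 'R': array([[ 0.99358261, -0.11053824, -0.02397687],
       [-0.08209491, -0.5589367 , -0.82513647],
       [ 0.07780758,  0.82180962, -0.56442442]]), 't': array([-0.51863787,  0.18037261,  1.42126423])}
{'time_s': 0.1, 'position': array([ 0.23675416, -0.57804135,  0.22184311]), 'tcp_rot': array([-3.14033671e+00,  1.24398786e-04,  3.88822314e-01]), 'opening': 0.08684595402900519}
```

View pics/scene0.png

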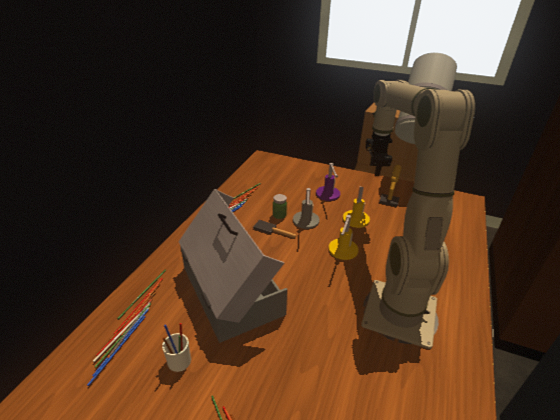

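View pics/side0.png

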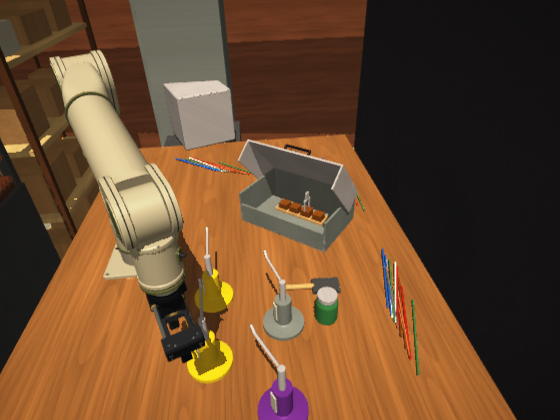

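The side view happens to show into the box. A bright hanger stands at about (307,200), on the third block from the left. The grey scale's foot is at (283,322) and its tip near (265,252). Next I'll enlarge the box and the scale.

Run:
```python
import cv2,numpy as np
s=cv2.imread("pics/side0.png");c=cv2.imread("pics/scene0.png")
z=lambda i,x,y,w,h,f:cv2.resize(i[y:y+h,x:x+w],None,fx=f,fy=f,interpolation=cv2.INTER_CUBIC)
a=z(s,230,140,133,100,3);b=z(s,240,240,133,100,3)
d=z(c,170,180,133,100,3);e=z(c,265,160,133,100,3)
d=z(c,175,185,120,160,2.5)[:300,:];d=z(c,173,185,133,100,3)
out=np.vstack([np.hstack([a,b]),np.hstack([z(c,170,185,133,100,3),z(c,255,170,133,100,3)])])
cv2.imwrite("pics/crop1.png",out);print(out.shape)
cv2.imwrite("pics/crop2.png",z(c,165,180,130,160,3.7))
```

```text
(600, 798, 3)
```

View pics/crop1.png

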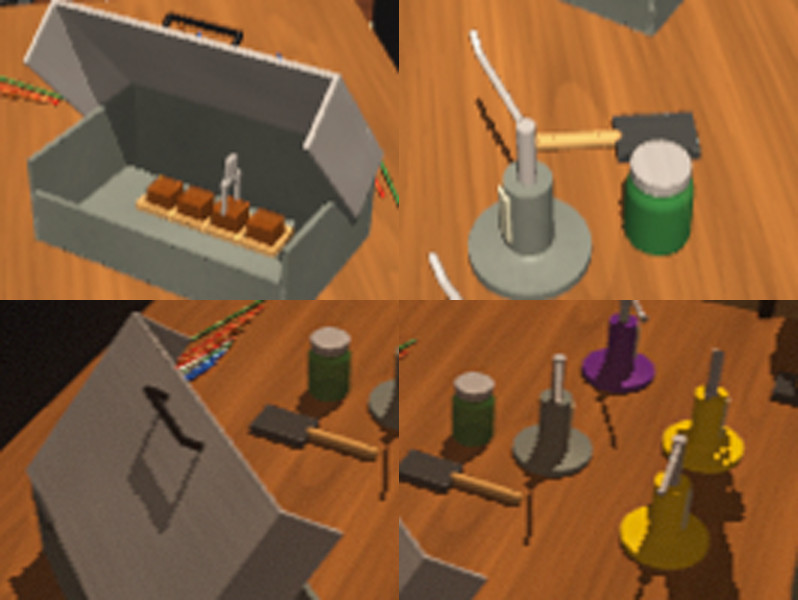

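```bash
cat > h.py <<'E'
from cell import arm, grab_frame, calibration
import numpy as np, cv2
from scipy.optimize import least_squares
from scipy.spatial.transform import Rotation as Ro
def proj(c,X):
    p=np.atleast_2d(X)@c['R'].T+c['t'];return np.c_[c['fx']*p[:,0]/p[:,2]+c['cx'],c['fy']*p[:,1]/p[:,2]+c['cy']]
def ray(c,u):
    d=c['R'].T@np.array([(u[0]-c['cx'])/c['fx'],(u[1]-c['cy'])/c['fy'],1]);return -c['R'].T@c['t'],d/np.linalg.norm(d)
def plane(c,u,z):
    o,d=ray(c,u);return o+d*(z-o[2])/d[2]
def tri(*cu):
    A=0;b=0
    for c,u in cu:
        o,d=ray(c,u);P=np.eye(3)-np.outer(d,d);A=A+P;b=b+P@o
    return np.linalg.solve(A,b)
def W(p,q):  # p=(x,y,yaw)
    c,s=np.cos(p[2]),np.sin(p[2]);q=np.atleast_2d(q)
    return np.c_[p[0]+c*q[:,0]-s*q[:,1],p[1]+s*q[:,0]+c*q[:,1],q[:,2]]
E
python3 - <<'E'
from h import *
S,C=calibration("side"),calibration("scene")
print("cams",-S['R'].T@S['t'],-C['R'].T@C['t'])
a=lambda x,y:(230+x/3,140+y/3)
b=lambda x,y:(240+(x-399)/3,240+y/3)
d=lambda x,y:(170+x/3,185+(y-300)/3)
e=lambda x,y:(255+(x-399)/3,170+(y-300)/3)
pts=[(S,a(52,2),(-.0357,.195,.3225)),(S,a(338,75),(-.0357,-.195,.3225)),(S,a(28,160),(-.125,.195,.131)),
(C,d(137,313),(-.0357,-.195,.3225)),(C,d(280,515),(-.0357,.195,.3225)),(S,a(232,154),(.032,-.027,.122))]
f=lambda p:np.concatenate([(proj(c,W(p,q))[0]-u) for c,u,q in pts])
r=least_squares(f,[.55,.3,1.5]);print("box",r.x,r.fun.round(1))
for y in(.081,.027,-.027,-.081): print(proj(S,W(r.x,(.032,y,.044)))[0].round(0))
foot=tri((S,b(530,240)),(C,e(552,450)));print("foot",foot, plane(S,b(530,240),.012),plane(C,e(552,450),.012))
print("tip",plane(S,b(474,33),.183),plane(C,e(559,358),.183),tri((S,b(474,33)),(C,e(559,358))))
print("ptop",plane(S,b(526,124),.172))
E
```

```text
cams [ 0.41953211 -1.12452107  0.93859294] [0.082237   0.99122845 1.07299949]
box [0.59702934 0.14532733 0.88707427] [ 0.9  0.1 -2.3 -0.  -1.   0.2 -1.6  0.7 -1.2 -2.3 -0.8  1.1]
[284. 201.]
[295. 205.]
[306. 209.]
[318. 212.]
foot [ 0.48018656 -0.3708576   0.00813773] [ 0.48389195 -0.3728351   0.012     ] [ 0.47456558 -0.36554912  0.012     ]
tip [ 0.44526464 -0.24942818  0.183     ] [ 0.47365332 -0.36114999  0.183     ] [ 0.44923733 -0.29616106  0.22517931]
ptop [ 0.48404673 -0.37059015  0.172     ]
```

View pics/crop2.png

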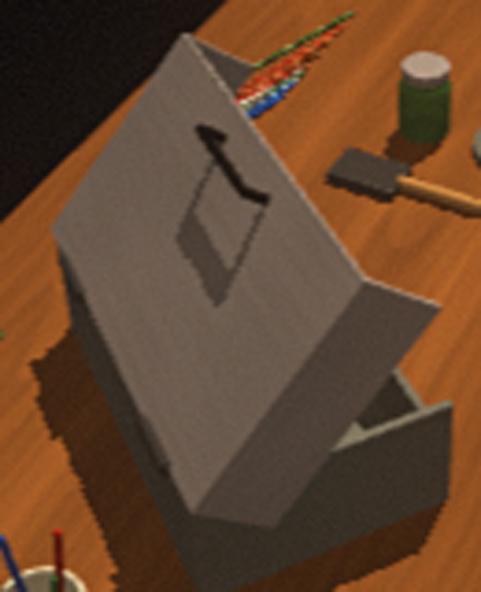

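The scene view (crop 2) shows the lid's free edge running from (185,35) to (370,280) and its hinge line from (55,230) to (195,510). I'll refit the box with those points and plan the approach.

```bash
cat >> h.py <<'E'
def toolR(yaw,tilt=np.radians(40)):
    bx=np.array([np.cos(yaw),np.sin(yaw),0]);z=np.sin(tilt)*bx-np.cos(tilt)*np.array([0,0,1.]);y=np.array([np.sin(yaw),-np.cos(yaw),0])
    return np.c_[np.cross(y,z),y,z]
def plan(R1,p1,s=None):
    s=s or arm.read_state();R0=Ro.from_euler('xyz',s['tcp_rot']).as_matrix()
    w=Ro.from_matrix(R0.T@R1).as_rotvec(degrees=True)
    print("turn deg",w.round(2),"then shift cm in new frame",(100*R1.T@(p1-s['position'])).round(2),"old frame",(100*R0.T@(p1-s['position'])).round(2))
E
python3 - <<'E'
from h import *
S,C=calibration("side"),calibration("scene")
a=lambda x,y:(230+x/3,140+y/3)
d=lambda x,y:(165+x/3.7,180+y/3.7)
pts=[(S,a(52,2),(-.0357,.195,.3225)),(S,a(338,75),(-.0357,-.195,.3225)),(S,a(28,160),(-.125,.195,.131)),
(C,d(185,35),(-.0357,-.195,.3225)),(C,d(370,280),(-.0357,.195,.3225)),(S,a(232,154),(.032,-.027,.122)),
(C,d(55,230),(.125,-.195,.131)),(C,d(195,510),(.125,.195,.131)),(C,d(450,403),(-.125,.195,.131))]
f=lambda p:np.concatenate([(proj(c,W(p,q))[0]-u) for c,u,q in pts])
r=least_squares(f,[.55,.3,1.5],loss='soft_l1');print("box",r.x,np.degrees(r.x[2]),f(r.x).round(1))
R=toolR(r.x[2]);G=W(r.x,(.032,-.027,.110))[0];T=G+.019*R[:,2];print(G,T, "pre",T-.25*R[:,2]);plan(R,T-.25*R[:,2])
E
```

```text
box [0.59499317 0.14347717 0.88957945] 50.96914789697769 [ 0.4  0.4 -2.7  0.2 -1.5  0.5 -0.3  0.4 -1.8 -1.5 -1.2  1.4 -1.2  1.
 -1.2 -0.7  0.9 -0.2]
[0.6361186  0.15133204 0.11      ] [0.64380958 0.16081916 0.09544516] pre [0.54261251 0.03598868 0.28695627]
turn deg [  9.94  39.14 -27.53] then shift cm in new frame [ 55.48 -14.91  38.05] old frame [ 51.58 -45.23  -6.46]
```

```bash
python3 -m inch '[[[0,0,0],[0,0,-3],100],[[0,0,0],[0,0,-3.5],100],[[0,0,0],[0,0,-3.5],100],[[0,0,0],[0,0,-3.5],100],[[0,0,0],[0,0,-3.5],100],[[0,0,0],[0,0,-3],100]]' && python3 -m inch '[[[1.24,4.89,-3.44],[0,0,0],100],[[1.24,4.89,-3.44],[0,0,0],100],[[1.24,4.89,-3.44],[0,0,0],100],[[1.24,4.89,-3.44],[0,0,0],100],[[1.24,4.89,-3.44],[0,0,0],100],[[1.24,4.89,-3.44],[0,0,0],100],[[1.24,4.89,-3.44],[0,0,0],100],[[1.24,4.89,-3.44],[0,0,0],100]]'
python3 - <<'E'
from h import *
R=toolR(.8896);T=np.array([0.54261251,0.03598868,0.32]);plan(R,T);print(calibration("wrist"))
E
```

```text
time_s: 0.6
position: [0.2368, -0.5781, 0.4249]
tcp_rot: [3.141, -0.0, 0.389]
ft_force: [1.0, -0.7, 0.3]
opening: 0.0869
finger_force: 0.0
time_s: 1.27
position: [0.2381, -0.5796, 0.4111]
tcp_rot: [-3.104, -0.637, 0.822]
ft_force: [0.7, -0.2, -3.0]
opening: 0.0871
finger_force: 0.0
turn deg [ 0.23  3.46 -3.09] then shift cm in new frame [ 45.46 -15.11  50.04] old frame [ 47.51 -17.81  47.17]
{'fx': 327.5652491305049, 'fy': 327.5652491305049, 'cx': 280.9374558234829, 'cy': 204.41508864638115, 'R': array([[ 0.74723985, -0.66385551, -0.0304707 ],
       [-0.62407551, -0.68522845, -0.37548865],
       [ 0.22839082,  0.2995961 , -0.92632597]]), 't': array([-0.55070046, -0.06988008,  0.67419775])}
```

```bash
python3 -m inch '[[[0,0,0],[2.27,-0.755,2.5],100],[[0,0,0],[2.27,-0.755,2.5],100],[[0,0,0],[2.27,-0.755,2.5],100],[[0,0,0],[2.27,-0.755,2.5],100],[[0,0,0],[2.27,-0.755,2.5],100],[[0,0,0],[2.27,-0.755,2.5],100],[[0,0,0],[2.27,-0.755,2.5],100],[[0,0,0],[2.27,-0.755,2.5],100]]' && python3 -m inch '[[[0,0,0],[2.27,-0.755,2.5],100],[[0,0,0],[2.27,-0.755,2.5],100],[[0,0,0],[2.27,-0.755,2.5],100],[[0,0,0],[2.27,-0.755,2.5],100],[[0,0,0],[2.27,-0.755,2.5],100],[[0,0,0],[2.27,-0.755,2.5],100],[[0,0,0],[2.27,-0.755,2.5],100],[[0,0,0],[0,0,0],100]]'
python3 - <<'E'
from h import *
R=toolR(.8896);T=np.array([0.54261251,0.03598868,0.32]);plan(R,T)
E
```

```text
time_s: 1.93
position: [0.3692, -0.335, 0.3609]
tcp_rot: [-3.102, -0.633, 0.826]
ft_force: [-0.3, -0.2, 0.8]
opening: 0.0867
finger_force: 0.0
time_s: 2.6
position: [0.4824, -0.1196, 0.3157]
tcp_rot: [-3.101, -0.634, 0.834]
ft_force: [-0.1, 0.6, 0.9]
opening: 0.0871
finger_force: 0.0
turn deg [-0.36  3.64 -2.57] then shift cm in new frame [12.44 -5.12  9.88] old frame [12.8  -5.63  9.11]
```

```bash
python3 -m inch '[[[-0.4,3.6,-2.6],[0,0,0],100],[[0,0,0],[2.49,-1.02,1.98],100],[[0,0,0],[2.49,-1.02,1.98],100],[[0,0,0],[2.49,-1.02,1.98],100],[[0,0,0],[2.49,-1.02,1.98],100],[[0,0,0],[2.49,-1.02,1.98],100],[[0,0,0],[0,0,0],100],[[0,0,0],[0,0,0],100]]'
python3 - <<'E'
from h import *
c=calibration("wrist");im=grab_frame("wrist");cv2.imwrite("pics/w1.png",im[:,:,::-1])
cv2.imwrite("pics/side1.png",grab_frame("side")[:,:,::-1])
np.save("w1.npy",c,allow_pickle=True)
b=(.595,.1435,.8896)
print(proj(c,W(b,[(.032,y,.122) for y in(.081,.027,-.027,-.081)])).round(0).tolist(), "front corners",proj(c,W(b,[(-.125,.195,.08),(-.125,-.195,.08)])).round(0).tolist())
E
```

```text
time_s: 3.27
position: [0.5426, 0.0301, 0.3204]
tcp_rot: [3.138, -0.697, 0.887]
ft_force: [-0.3, -0.7, -0.4]
opening: 0.0865
finger_force: 0.0
[[192.0, 182.0], [234.0, 182.0], [277.0, 182.0], [319.0, 182.0]] front corners [[90.0, 316.0], [418.0, 314.0]]
```

View pics/w1.png

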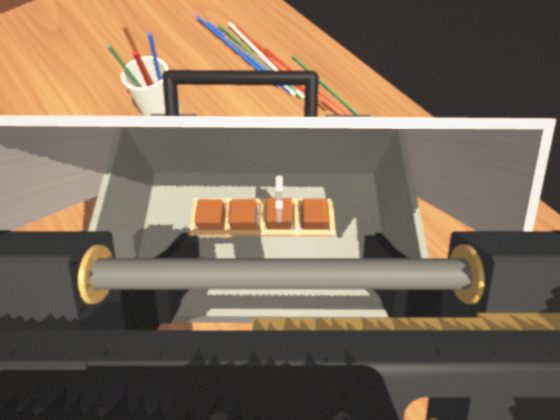

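The wrist view shows the hanger tab on the third block, its top at about (279,180), where I predicted (277,182). I'll aim there and go in.

Run:
```python
from h import *
R=toolR(.8896);G=W((.595,.1435,.8896),(.032,-.029,.110))[0];T=G+.019*R[:,2];print(T);plan(R,T)
```

```text
[0.64536969 0.15958355 0.09544516]
turn deg [ 0.44  0.06 -0.35] then shift cm in new frame [-1.62 -0.35 27.98] old frame [-1.59 -0.56 27.98]
```

```bash
python3 -m inch '[[[0.4,0,-0.3],[-1.6,-0.4,1],100],[[0,0,0],[0,0,3],100],[[0,0,0],[0,0,3],100],[[0,0,0],[0,0,3],100],[[0,0,0],[0,0,3],100],[[0,0,0],[0,0,3],100],[[0,0,0],[0,0,3],100],[[0,0,0],[0,0,0],100]]'
python3 - <<'E'
from h import *
plan(toolR(.8896),np.array([0.6454,0.1596,.0954]));print(arm.read_state()['ft_force'])
E
```

```text
time_s: 4.03
position: [0.6076, 0.1176, 0.1599]
tcp_rot: [-3.133, -0.696, 0.885]
ft_force: [-0.7, 0.7, -0.4]
opening: 0.0874
finger_force: 0.0
turn deg [-0.35  0.1  -0.2 ] then shift cm in new frame [0.18 0.3  8.57] old frame [0.19 0.35 8.56]
[-0.71970609  0.74498842 -0.439238  ]
```

```bash
python3 -m inch '[[[0,0,0],[0.2,0.3,1.6],100],[[0,0,0],[0,0,2.4],100],[[0,0,0],[0,0,2.4],100],[[0,0,0],[0,0,2.0],100],[[0,0,0],[0,0,0],100],[[0,0,0],[0,0,0],100]]'
python3 - <<'E'
from h import *
plan(toolR(.8896),np.array([0.6454,0.1596,.0954]));print(arm.read_state()['ft_force'])
E
python3 -m inch '[[[0,0,0],[0,0,0],40],[[0,0,0],[0,0,0],10],[[0,0,0],[0,0,0],0],[[0,0,0],[0,0,0],0],[[0,0,0],[0,0,0],0],[[0,0,0],[0,0,0],0],[[0,0,0],[0,0,0],0],[[0,0,0],[0,0,0],0]]'
```

```text
time_s: 4.53
position: [0.6459, 0.1562, 0.1009]
tcp_rot: [-3.14, -0.697, 0.888]
ft_force: [0.3, 0.4, 0.9]
opening: 0.087
finger_force: 0.0
turn deg [-0.04  0.09 -0.09] then shift cm in new frame [-0.18 -0.25  0.57] old frame [-0.18 -0.25  0.57]
[0.33125622 0.44065076 0.90932355]
time_s: 5.2
position: [0.6462, 0.1572, 0.1015]
tcp_rot: [3.141, -0.697, 0.889]
ft_force: [0.7, 0.1, 0.5]
opening: 0.0417
finger_force: 0.0
```

```bash
python3 -m inch '[[[0,0,0],[-0.2,-0.2,0.6],0],[[0,0,0],[0,0,0],0],[[0,0,0],[0,0,0],0],[[0,0,0],[0,0,0],0],[[0,0,0],[0,0,0],0],[[0,0,0],[0,0,0],0],[[0,0,0],[0,0,0],0],[[0,0,0],[0,0,0],0]]'
```

```text
time_s: 5.87
position: [0.6462, 0.1603, 0.0956]
tcp_rot: [3.141, -0.697, 0.889]
ft_force: [0.3, 0.2, -0.9]
opening: 0.0079
finger_force: 30.0
```

The fingers stopped at 7.9 mm with 30 N, so this is the drop's tab. Next I'll lift it and back out.

```bash
python3 -m inch '[[[0,0,0],[0.32,0,-0.38],0],[[0,0,0],[0.32,0,-0.38],0],[[0,0,0],[0.32,0,-0.38],0],[[0,0,0],[0.32,0,-0.38],0],[[0,0,0],[0,0,-2],0],[[0,0,0],[0,0,-2.5],0],[[0,0,0],[0,0,-2.5],0],[[0,0,0],[0,0,-2.5],0]]' && python3 -m inch '[[[0,0,0],[0,0,-2.5],0],[[0,0,0],[0,0,-2.5],0],[[0,0,0],[0,0,-2.5],0],[[0,0,0],[0,0,-2.5],0],[[0,0,0],[0,0,-2.5],0],[[0,0,0],[0,0,-2.5],0],[[0,0,0],[0,0,-2],0],[[0,0,0],[0,0,0],0]]'
python3 - <<'E'
from h import *
sc=(.484,-.371,np.radians(17.7));R=toolR(sc[2]);T=W(sc,(0,.2,.27))[0]+.019*R[:,2];plan(R,T)
E
```

```text
time_s: 6.53
position: [0.6071, 0.1129, 0.1893]
tcp_rot: [3.141, -0.697, 0.89]
ft_force: [0.8, -0.4, -1.6]
opening: 0.008
finger_force: 30.0
time_s: 7.2
position: [0.5393, 0.0258, 0.3215]
tcp_rot: [3.135, -0.697, 0.891]
ft_force: [1.2, -1.2, -1.7]
opening: 0.0074
finger_force: 30.0
turn deg [-21.02  -0.    25.54] then shift cm in new frame [-16.59  16.12  -5.29] old frame [-21.36   4.68  -9.22]
```

```bash
python3 -m inch '[[[-2.63,0,3.19],[0,0,0],0],[[-2.63,0,3.19],[0,0,0],0],[[-2.63,0,3.19],[0,0,0],0],[[-2.63,0,3.19],[0,0,0],0],[[-2.63,0,3.19],[0,0,0],0],[[-2.63,0,3.19],[0,0,0],0],[[-2.63,0,3.19],[0,0,0],0],[[-2.63,0,3.19],[0,0,0],0]]' && python3 -m inch '[[[0,0,0],[-1.66,1.61,-0.53],0],[[0,0,0],[-1.66,1.61,-0.53],0],[[0,0,0],[-1.66,1.61,-0.53],0],[[0,0,0],[-1.66,1.61,-0.53],0],[[0,0,0],[-1.66,1.61,-0.53],0],[[0,0,0],[-1.66,1.61,-0.53],0],[[0,0,0],[-1.66,1.61,-0.53],0],[[0,0,0],[-1.66,1.61,-0.53],0]]' && python3 -m inch '[[[0,0,0],[-1.66,1.61,-0.53],0],[[0,0,0],[-1.66,1.61,-0.53],0],[[0,0,0],[0,0,0],0],[[0,0,0],[0,0,0],0]]'
python3 - <<'E'
from h import *
sc=(.484,-.371,np.radians(17.7));R=toolR(sc[2]);T=W(sc,(0,.2,.27))[0]+.019*R[:,2];plan(R,T)
w=grab_frame("wrist");cw=calibration("wrist");np.save("w2.npy",cw,allow_pickle=True)
s=grab_frame("side")
cv2.imwrite("pics/w2.png",w[:,:,::-1]);cv2.imwrite("pics/side2.png",s[:,:,::-1])
z=cv2.resize(s[180:360,200:340],None,fx=2.33,fy=2.33,interpolation=cv2.INTER_CUBIC)[:420]
cv2.imwrite("pics/c2.png",np.hstack([cv2.resize(w,(470,352)),np.zeros((352,1,3),np.uint8),z[:352]])[:,:,::-1])
print(z.shape,[proj(cw,W(sc,q))[0].round(0) for q in[(0,.095,.169),(0,.13,.183),(0,0,.169)]],[proj(calibration('side'),W(sc,q))[0].round(0) for q in[(0,.095,.169),(0,.13,.183)]])
E
```

```text
time_s: 7.87
position: [0.5387, 0.0287, 0.3178]
tcp_rot: [-3.138, -0.695, 0.306]
ft_force: [-0.1, -0.7, -1.9]
opening: 0.0079
finger_force: 30.0
time_s: 8.53
position: [0.4551, -0.1338, 0.2643]
tcp_rot: [-3.136, -0.695, 0.31]
ft_force: [0.2, -0.7, -1.3]
opening: 0.0077
finger_force: 30.0
time_s: 8.87
position: [0.4345, -0.1743, 0.2512]
tcp_rot: [-3.134, -0.696, 0.306]
ft_force: [0.1, 0.6, -2.8]
opening: 0.0075
finger_force: 30.0
turn deg [-0.34  0.15 -0.12] then shift cm in new frame [ 0.24  0.24 -0.35] old frame [ 0.24  0.24 -0.36]
(419, 326, 3) [array([426., 302.]), array([384., 299.]), array([555., 302.])] [array([269., 261.]), array([265., 251.])]
```

View pics/c2.png

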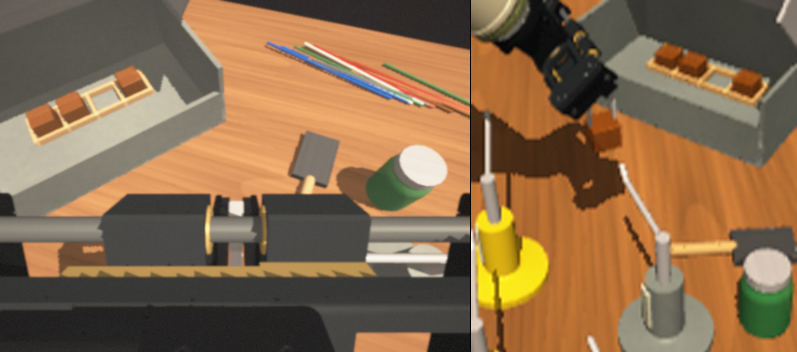

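Run:
```python
from h import *
w=cv2.imread("pics/w2.png");c=np.load("w2.npy",allow_pickle=True).item()
sc=(.484,-.371,np.radians(17.7));sR=np.array([[np.cos(sc[2]),-np.sin(sc[2])],[np.sin(sc[2]),np.cos(sc[2])]])
m=(w.min(2)>150)
for u in range(440,536,12):
    v=np.where(m[290:330,u])[0]+290
    if len(v): 
        P=plane(c,(u,v.mean()),.169); print(u,v.min(),v.max(),(sR.T@(P[:2]-sc[:2])).round(4))
s=cv2.imread("pics/side2.png");S=calibration("side");ms=s.min(2)>140
for r in range(250,284,4):
    x=np.where(ms[r,255:295])[0]+255
    if len(x):
        P=plane(S,(x.mean(),r),.169 if r>257 else .18);print(r,x.min(),x.max(),(sR.T@(P[:2]-sc[:2])).round(4))
```

```text
440 290 312 [0.0007 0.0846]
452 290 312 [0.0008 0.0757]
464 290 312 [0.0008 0.0668]
476 290 312 [0.0008 0.058 ]
488 290 325 [-0.0037  0.0503]
500 292 329 [-0.0037  0.0415]
512 293 312 [-0.0002  0.0317]
524 300 329 [-0.0048  0.0243]
250 264 265 [0.0016 0.1358]
254 265 266 [-0.0025  0.1176]
258 266 268 [-0.001   0.1108]
262 268 270 [-0.0023  0.092 ]
266 271 272 [-0.0022  0.073 ]
270 273 275 [-0.0021  0.0545]
274 276 277 [-0.002   0.0365]
278 278 280 [-0.0019  0.0189]
282 279 284 [-0.0018  0.0018]
```

Run:
```python
from h import *
s=cv2.imread("pics/side2.png");S=calibration("side");st=arm.read_state()
y=np.radians(17.7);R=toolR(y);G=st['position']-.019*R[:,2]
hsv=cv2.cvtColor(s,cv2.COLOR_BGR2HSV);print(s[230:244:4,252:266:4].reshape(-1,3).tolist(), s[236,235].tolist())
cor=W((G[0],G[1],y),[(a,b,h-.104+G[2]) for a in(-.02,.02) for b in(-.02,.02) for h in(0,.038)])
h=proj(S,cor);print("pred bbox",h.min(0),h.max(0))
x0=s[215:255,240:285];cv2.imwrite("pics/c3.png",cv2.resize(x0,None,fx=12,fy=12,interpolation=cv2.INTER_CUBIC))
sc=(.484-.0025*np.cos(y),-.371-.0025*np.sin(y),y)
for q in[(0,.2,.222),(0,.075,.222)]: plan(R,W(sc,q)[0]+.019*R[:,2])
```

```text
[[30, 78, 155], [20, 76, 160], [38, 81, 146], [59, 128, 206], [22, 78, 158], [21, 79, 163], [23, 83, 168], [43, 97, 168], [15, 47, 95], [17, 57, 119], [17, 57, 117], [33, 81, 146], [11, 33, 69], [17, 57, 117], [15, 55, 115], [35, 84, 148]] [23, 48, 81]
pred bbox [247.94392637 227.10146077] [265.03082938 247.13298323]
turn deg [-0.35  0.14  0.04] then shift cm in new frame [-3.15  0.31  3.16] old frame [-3.15  0.33  3.17]
turn deg [-0.35  0.14  0.04] then shift cm in new frame [-3.15 12.81  3.16] old frame [-3.15 12.83  3.09]
```

View pics/c3.png

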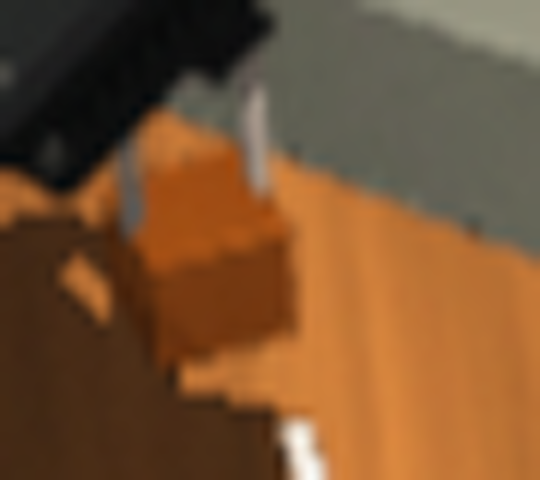

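The drop hangs straight in the grip. Its block covers about x 250–265, y 227–246 in the side view, as predicted. I'll go down to threading height.

```bash
python3 -m inch '[[[-0.35,0.15,0],[-1.05,0.1,1.05],0],[[0,0,0],[-1.05,0.1,1.05],0],[[0,0,0],[-1.05,0.1,1.05],0],[[0,0,0],[0,0,0],0],[[0,0,0],[0,0,0],0],[[0,0,0],[0,0,0],0]]'
python3 - <<'E'
from h import *
y=np.radians(17.7);R=toolR(y);sc=(.484-.0025*np.cos(y),-.371-.0025*np.sin(y),y)
for q in[(0,.2,.222),(0,.075,.222)]: plan(R,W(sc,q)[0]+.019*R[:,2])
s=grab_frame("side")[215:290,230:300];S=calibration("side")
cv2.imwrite("pics/c4.png",cv2.resize(s,None,fx=8,fy=8,interpolation=cv2.INTER_CUBIC)[:,:,::-1])
E
```

```text
time_s: 9.47
position: [0.4326, -0.178, 0.2088]
tcp_rot: [3.14, -0.699, 0.31]
ft_force: [-0.1, -0.5, -1.4]
opening: 0.0079
finger_force: 30.0
turn deg [ 0.06 -0.06  0.07] then shift cm in new frame [-0.08 -0.05  0.1 ] old frame [-0.08 -0.05  0.1 ]
turn deg [ 0.06 -0.06  0.07] then shift cm in new frame [-0.08 12.45  0.1 ] old frame [-0.1  12.45  0.12]
```

View pics/c4.png

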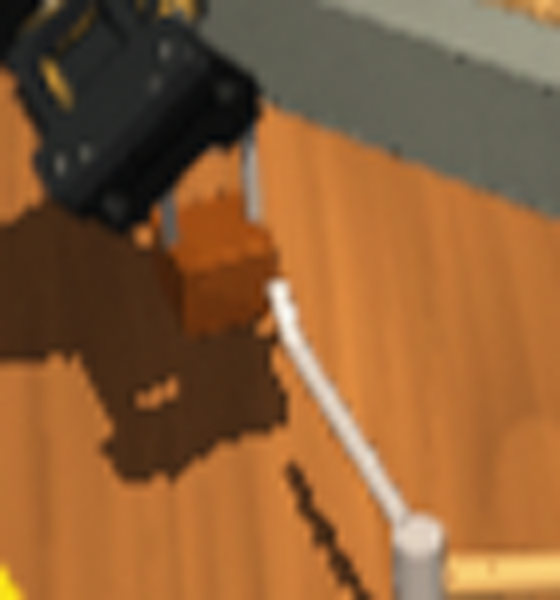

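In this view the bar's line, extended past the tip at (275,290), runs to about (215,195). That is the middle between the hanger's side bars at (170,215) and (251,175). I'll thread it on.

```bash
python3 -m inch '[[[0,0,0],[-0.1,1.3,0.1],0],[[0,0,0],[0,1.3,0],0],[[0,0,0],[0,1.3,0],0],[[0,0,0],[0,1.3,0],0],[[0,0,0],[0,1.3,0],0],[[0,0,0],[0,1.3,0],0],[[0,0,0],[0,0,0],0],[[0,0,0],[0,0,0],0]]' && python3 -m inch '[[[0,0,0],[0,1.3,0],0],[[0,0,0],[0,1.3,0],0],[[0,0,0],[0,1.3,0],0],[[0,0,0],[0,0.7,0],0],[[0,0,0],[0,0,0],0],[[0,0,0],[0,0,0],0]]'
python3 - <<'E'
from h import *
y=np.radians(17.7);R=toolR(y);sc=(.484-.0025*np.cos(y),-.371-.0025*np.sin(y),y)
plan(R,W(sc,(0,.075,.222))[0]+.019*R[:,2])
s=grab_frame("side")[225:300,230:300]
cv2.imwrite("pics/c5.png",cv2.resize(s,None,fx=8,fy=8,interpolation=cv2.INTER_CUBIC)[:,:,::-1])
E
```

```text
time_s: 10.18
position: [0.4558, -0.2529, 0.2071]
tcp_rot: [3.14, -0.699, 0.309]
ft_force: [0.2, 0.9, -1.8]
opening: 0.0079
finger_force: 30.0
time_s: 10.68
position: [0.4694, -0.2957, 0.2064]
tcp_rot: [-3.142, -0.699, 0.309]
ft_force: [0.3, 1.1, -1.8]
opening: 0.0076
finger_force: 30.0
turn deg [ 0.   -0.04 -0.01] then shift cm in new frame [ 0.12  0.12 -0.03] old frame [ 0.12  0.12 -0.03]
```

View pics/c5.png

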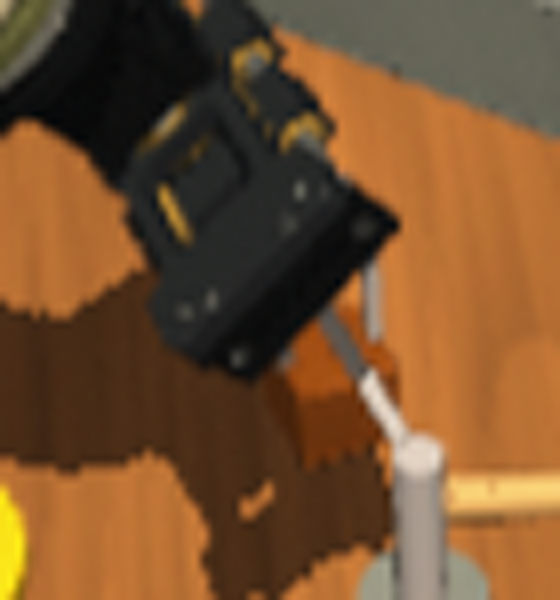

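The bar runs through the window. Lowering it gently now.

```bash
python3 -m inch '[[[0,0,0],[-0.32,0,0.38],0],[[0,0,0],[-0.32,0,0.38],0],[[0,0,0],[-0.32,0,0.38],0],[[0,0,0],[-0.32,0,0.38],0],[[0,0,0],[0,0,0],0],[[0,0,0],[0,0,0],0]]' && python3 -m inch '[[[0,0,0],[-0.19,0,0.23],0],[[0,0,0],[-0.19,0,0.23],0],[[0,0,0],[-0.19,0,0.23],0],[[0,0,0],[-0.19,0,0.23],0],[[0,0,0],[-0.19,0,0.23],0],[[0,0,0],[-0.19,0,0.23],0],[[0,0,0],[-0.19,0,0.23],0],[[0,0,0],[0,0,0],0]]'; python3 -m inch '[[[0,0,0],[0,0,0],0],[[0,0,0],[0,0,0],0],[[0,0,0],[0,0,0],0],[[0,0,0],[0,0,0],0]]'
```

```text
time_s: 11.23
position: [0.4693, -0.2962, 0.186]
tcp_rot: [-3.141, -0.699, 0.308]
ft_force: [-0.2, -0.7, -0.5]
opening: 0.0076
finger_force: 30.0
time_s: 11.9
position: [0.4695, -0.2964, 0.165]
tcp_rot: [-3.141, -0.699, 0.308]
ft_force: [1.1, -0.5, -1.3]
opening: 0.008
finger_force: 30.0
time_s: 12.23
position: [0.4696, -0.2964, 0.1657]
tcp_rot: [3.141, -0.699, 0.309]
ft_force: [-0.9, 0.4, -0.5]
opening: 0.008
finger_force: 30.0
```

```bash
python3 -m inch '[[[0,0,0],[-0.13,0,0.15],0],[[0,0,0],[-0.13,0,0.15],0],[[0,0,0],[0,0,0],0],[[0,0,0],[0,0,0],0],[[0,0,0],[0,0,0],0],[[0,0,0],[0,0,0],0]]'
python3 - <<'E'
from h import *
f=[]
for i in range(12): grab_frame("side");f.append(arm.read_state()['ft_force'][2])
print(np.mean(f),np.std(f))
S=calibration("side");s=grab_frame("side");cv2.imwrite("pics/side6.png",s[:,:,::-1])
y=np.radians(17.7);sc=(.484-.0025*np.cos(y),-.371-.0025*np.sin(y),y)
ms=s.min(2)>150
print("plunger top row", [ (c,np.where(ms[270:300,c])[0][:1]+270) for c in(280,281,282,283)],"pred row axis at dip 3,25:",proj(S,W(sc,[(0,0,.169),(0,0,.147)])))
s0=cv2.imread("pics/side0.png").min(2)>150;print([ (c,np.where(s0[270:300,c])[0][:1]+270) for c in(280,281,282,283)])
E
```

```text
time_s: 12.73
position: [0.4696, -0.2965, 0.1617]
tcp_rot: [3.141, -0.699, 0.309]
ft_force: [0.5, -0.4, -0.0]
opening: 0.0077
finger_force: 30.0
0.03406510395325365 0.46257435862199897
plunger top row [(280, array([284])), (281, array([285])), (282, array([285])), (283, array([286]))] pred row axis at dip 3,25: [[281.53551792 282.49625694]
 [281.73648591 288.09456187]]
[(280, array([278])), (281, array([280])), (282, array([280])), (283, array([280]))]
```

Net force is about zero and the hook has dipped about 22 mm, so I'll release and retreat.

```bash
python3 -m inch '[[[0,0,0],[0,0,0],12],[[0,0,0],[0,0,0],22],[[0,0,0],[0,0,0],35],[[0,0,0],[0,0,0],35],[[0,0,0],[0,0,0],35],[[0,0,0],[0,0,0],35]]' && python3 -m inch '[[[0,0,0],[0,0,-0.5],35],[[0,0,0],[0,0,-1],35],[[0,0,0],[0,0,-1.5],35],[[0,0,0],[0,0,-2],35],[[0,0,0],[0,0,-3],35],[[0,0,0],[0,0,-3],35],[[0,0,0],[0,0,-3],35],[[0,0,0],[0,0,-2],35]]' && for i in 1 2 3; do python3 -m inch '[[[0,0,0],[0,0,0],35],[[0,0,0],[0,0,0],35],[[0,0,0],[0,0,0],35],[[0,0,0],[0,0,0],35],[[0,0,0],[0,0,0],35],[[0,0,0],[0,0,0],35],[[0,0,0],[0,0,0],35],[[0,0,0],[0,0,0],35]]' >/dev/null; done
python3 - <<'E'
from h import *
a=grab_frame("side")
for i in range(9): b=grab_frame("side")
print(cv2.absdiff(a,b)[220:330,230:330].max(), arm.read_state()['time_s'])
cv2.imwrite("pics/c7.png",cv2.resize(b[215:315,220:320],None,fx=6,fy=6,interpolation=cv2.INTER_CUBIC)[:,:,::-1])
E
```

```text
time_s: 13.88
position: [0.4695, -0.2965, 0.1616]
tcp_rot: [3.141, -0.699, 0.309]
ft_force: [-0.2, -0.3, 0.7]
opening: 0.0292
finger_force: 0.0
time_s: 14.55
position: [0.3694, -0.329, 0.2871]
tcp_rot: [3.137, -0.699, 0.309]
ft_force: [0.2, -1.4, 0.4]
opening: 0.031
finger_force: 0.0
4 17.05
```

View pics/c7.png

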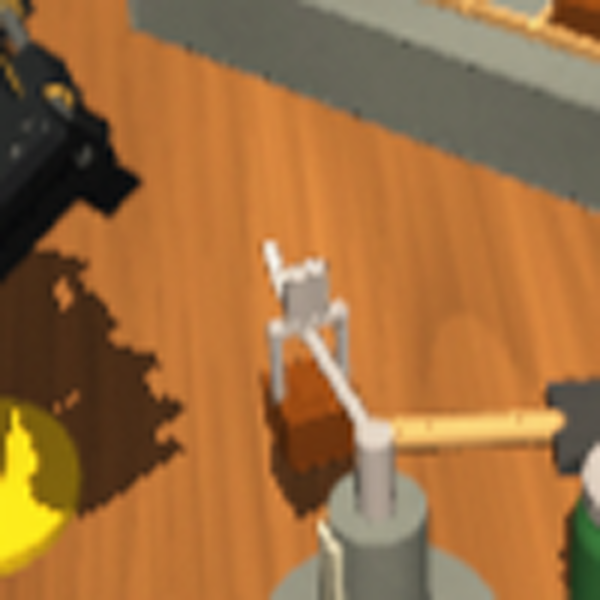

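The drop hangs free on the bar around (310,380) in this crop. The picture did not change over half a second, so the hook is still, and the gripper is clear.

```bash
python3 -c "
from cell import arm
print(arm.finish_job())"
```

```text
the job is handed in; nothing more can be done
None
```

The drop was in the third compartment (box y −27 mm). It now hangs free and at rest on the grey scale's hook, dipped about 22–25 mm as read from the picture, and the job was handed in at about 17 s; no verdict came back.

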